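# Find the rocking corner of the weighing slab and wedge it

### The arm

A 6-joint arm with a two-finger parallel gripper is mounted at the origin on the work surface. World frame = base frame: x ahead of the robot, y to its left, z up, the work surface at z = 0. Lengths are in m, angles in rad, forces in N, time in s.
With the tool pointing down it reaches from about 0.3 to 0.875 m from the base axis. Payload 6.4 kg.
Tool frame: the origin (TCP) lies midway between the tips of the shut fingers; the grasp point (between the pads) lies 19 mm behind it; z points along the fingers, y is the line along which they close (so a half turn about z gives the same grasp; the last joint's range is limited). The gripper opens to 88 mm and grips with 3 to 60 N. Pads are 18 mm wide; open, the fingers measure 123 mm over their backs; the gripper's body (75 mm by 187 mm) begins 45 mm behind the grasp point.
Start: joints at [0.933, 0.181, 1.607, -0, 1.354, -0.206], TCP at [0.241, 0.522, 0.239] pointing down, gripper open.
Joint ranges: [-2.99, 2.99], [-0.89, 2.07], [0.3, 2.58], [-1.14, 4.28], [0, 2.63], [-3.12, 3.12]. Speed limits (rad/s): [2.57, 2.57, 3.01, 3.14, 3.14, 3.14].

### API

Orientations are given as a 3x3 rotation matrix whose columns are the frame's x, y, z axes.
In Python, from bench import * gives the robot as it stands.
- The arm moves only by the tool step_arm, never from a script. Its argument "rows" is a list that holds one entry, the list of rows, each a list of 7 numbers: the turn, a rotation vector about the tool's x, y, z in degrees, then the shift along the tool's x, y, z in m, then the gripper's target within -1 to 1 (fully open at 1, half-way at 0, shut at -1). In form: [[[rx, ry, rz, x, y, z, claw], ...]]. A call has 1 to 20 rows; each row shifts and turns the commanded pose from where the row before left it, along the tool's axes as they then stand; what a row does not reach is not made up. A row lasts 1/12 s, in which the tool goes at most 41.7 mm and 7.16 degrees, less where a joint would pass 70% of its speed; a pose out of reach is approached as far as the arm can. A call is refused whole if a number of a shift passes 0.0417 or a number of a turn 7.16, either way. A call with a gripper value outside its range is refused whole. The fingers move at their own pace and stop on an object; the grip force is fixed at half the most. Time passes only in rows, so rows that do not move let the fingers close. It gives the time, the measured TCP pose, the force, the opening and the grip force at its end, in the units of the state.
- sense(): the state, without advancing time (a new reading comes with each control period).
- grab_frame(name): name is "scene" or "side" or "wrist"; returns a dict with "pixels" (384x512x3 uint8, red, green, blue), "camera_matrix" (3x3 intrinsics, pixels), "extrinsics" (4x4, takes a point from world to camera coordinates). Camera axes: x right, y up, looking along -z (the intrinsics and any distortion apply to the point x, -y, -z); pixel columns grow to the right and rows downward; lengths in m; the calibration is good to about 2 mm. The wrist camera is an equidistant fisheye: a pixel r from the principal point sees the ray r / f radians off the axis. A picture is of the moment at which its call begins. There is no depth.
- job_done(): hands the job in; it is judged then, once.
The state is a dict: "t": time; "qpos": joint angles; "qvel": joint speeds; "effort": joint torques, N m; "ee_pos": TCP position; "tool_rot": TCP orientation; "force": force on the tool from outside, world axes, zero at the start; "ft_torque": the same for the moment, N m; "grip_width": finger opening in m; "grip_force": force on a finger pad.
Only numpy, scipy, OpenCV 4.12 (cv2) and the standard library are available. Lean on these libraries where they do the work, as an engineer would, in place of code of your own. Each camera call takes 0.05 s, during which the arm holds its last target. There are 200 camera calls.

### The job

The black stone slab under the balance rocks at one of its corners. With the fingertips press down on the slab's corners one after another until you find the one that gives, then push that corner's orange wedge straight in under the slab until its head lies flat against the slab's edge, leaving the other three wedges where they are. Press that corner down again to make sure that it now bears on the wedge, then withdraw; do not lift anything, shift the slab or disturb the balance and the other things on the bench.

Things in the scene. Friction and masses are not known exactly. Their poses are not given: they have to be found in the camera images.
- slab: black stone slab, 200 mm (own x) by 280 mm (own y) by 20 mm, about 3 kg, loose; origin at the centre of its underside, 20 mm over the bench (top at 40 mm). It rests on four round rubber feet, 20 mm high, 27 mm across, that stand on the bench under slab x = +-75, y = +-115 mm and look alike: three firm, one gone soft. A sideways push over 15 N may shift it
- corner_near_left (a point): press point: the near left corner of the slab's top, at slab x = -75, y = 115 mm, 40 mm over the bench, right above the rubber foot. If this is the soft corner it starts to give at about 5 N, is 5-6 mm down at about 8 N (the opposite corner rises) and springs back; with its wedge home it gives about 2 mm. A firm corner gives about 1 mm at 30 N. Any of the four may be the soft one
- corner_near_right (a point): press point: the near right corner of the slab's top, at slab x = -75, y = -115 mm, 40 mm over the bench, right above the rubber foot. If this is the soft corner it starts to give at about 5 N, is 5-6 mm down at about 8 N (the opposite corner rises) and springs back; with its wedge home it gives about 2 mm. A firm corner gives about 1 mm at 30 N. Any of the four may be the soft one
- corner_far_left (a point): press point: the far left corner of the slab's top, at slab x = 75, y = 115 mm, 40 mm over the bench, right above the rubber foot. If this is the soft corner it starts to give at about 5 N, is 5-6 mm down at about 8 N (the opposite corner rises) and springs back; with its wedge home it gives about 2 mm. A firm corner gives about 1 mm at 30 N. Any of the four may be the soft one
- corner_far_right (a point): press point: the far right corner of the slab's top, at slab x = 75, y = -115 mm, 40 mm over the bench, right above the rubber foot. If this is the soft corner it starts to give at about 5 N, is 5-6 mm down at about 8 N (the opposite corner rises) and springs back; with its wedge home it gives about 2 mm. A firm corner gives about 1 mm at 30 N. Any of the four may be the soft one
- wedge_near_left: orange plastic wedge, loose, flat on the bench at the slab's near left corner (near = towards the robot, left = +y), its thin end under the slab, its head 30-40 mm out from the long edge. Origin: on the bench under the middle of the head's inner face; own x runs from head to tip. Size: see the point on its head. Home: origin at slab x = -42, y = 140 mm, own x square to the edge
- wedge_near_right: orange plastic wedge, loose, flat on the bench at the slab's near right corner (near = towards the robot, left = +y), its thin end under the slab, its head 30-40 mm out from the long edge. Origin: on the bench under the middle of the head's inner face; own x runs from head to tip. Size: see the point on its head. Home: origin at slab x = -42, y = -140 mm, own x square to the edge
- wedge_far_left: orange plastic wedge, loose, flat on the bench at the slab's far left corner (near = towards the robot, left = +y), its thin end under the slab, its head 30-40 mm out from the long edge. Origin: on the bench under the middle of the head's inner face; own x runs from head to tip. Size: see the point on its head. Home: origin at slab x = 42, y = 140 mm, own x square to the edge
- wedge_far_right: orange plastic wedge, loose, flat on the bench at the slab's far right corner (near = towards the robot, left = +y), its thin end under the slab, its head 30-40 mm out from the long edge. Origin: on the bench under the middle of the head's inner face; own x runs from head to tip. Size: see the point on its head. Home: origin at slab x = 42, y = -140 mm, own x square to the edge
- head_near_left (a point): middle of the top of the head of the near left wedge, 34 mm over the bench, 4 mm behind the inner face. Head 30 mm wide, 8 thick, 34 high; body 22 mm wide, top flat and 18.5 mm high for 18 mm, then tapering to 4 mm at 58 mm. 45 g, all four alike; pushed along its own x it slides easily until the head's inner face meets the slab's edge
- head_near_right (a point): middle of the top of the head of the near right wedge, 34 mm over the bench, 4 mm behind the inner face. Head 30 mm wide, 8 thick, 34 high; body 22 mm wide, top flat and 18.5 mm high for 18 mm, then tapering to 4 mm at 58 mm. 45 g, all four alike; pushed along its own x it slides easily until the head's inner face meets the slab's edge
- head_far_left (a point): middle of the top of the head of the far left wedge, 34 mm over the bench, 4 mm behind the inner face. Head 30 mm wide, 8 thick, 34 high; body 22 mm wide, top flat and 18.5 mm high for 18 mm, then tapering to 4 mm at 58 mm. 45 g, all four alike; pushed along its own x it slides easily until the head's inner face meets the slab's edge
- head_far_right (a point): middle of the top of the head of the far right wedge, 34 mm over the bench, 4 mm behind the inner face. Head 30 mm wide, 8 thick, 34 high; body 22 mm wide, top flat and 18.5 mm high for 18 mm, then tapering to 4 mm at 58 mm. 45 g, all four alike; pushed along its own x it slides easily until the head's inner face meets the slab's edge
- balance: white electronic balance standing in the middle of the slab, 150 mm (own x) by 140 mm by 54 mm high with its round steel pan, 0.8 kg, loose; origin at the centre of its underside. Not to be disturbed
- bottle: brown glass bottle, 60 mm across, 135 mm high, loose bystander; origin at the centre of its underside
- jar: white jar with a blue lid, 64 mm across, 75 mm high, loose bystander; origin at the centre of its underside
- beaker: glass beaker, 68 mm across, 90 mm high, loose bystander; origin at the centre of its underside
- weight: brass calibration weight with a knob, 34 mm across, 60 mm high, loose bystander; origin at the centre of its underside
Things that resemble listed ones, but are neither listed nor needed, are in the scene too. What is shaped like the wedge_near_left but green is not meant. What is shaped like the wedge_far_left but grey is not meant.

How it is judged:
On the way, in this order (a step that is already met when the one before it is completed fails the run):
1. the soft corner is pressed until the slab tips there (slab tilted by more than 0.02 rad under the fingers) (angle between slab's own z axis and vertical above 0.02 rad and contact force between the fingers and slab above 2 N), for 0.1 s.
2. one wedge is home: its head within 4.5 mm of the slab's edge, square to it within 0.07 rad, within 12 mm of its own line (((y of wedge_near_left in the frame of slab below 0.1445 m and angle between the x axis of wedge_near_left and the y axis of slab, either way round below 0.07 rad and x of wedge_near_left in the frame of slab between -0.054 and -0.03 m) or (y of wedge_near_right in the frame of slab above -0.1445 m and angle between the x axis of wedge_near_right and the y axis of slab, either way round below 0.07 rad and x of wedge_near_right in the frame of slab between -0.054 and -0.03 m) or (y of wedge_far_left in the frame of slab below 0.1445 m and angle between the x axis of wedge_far_left and the y axis of slab, either way round below 0.07 rad and x of wedge_far_left in the frame of slab between 0.03 and 0.054 m) or (y of wedge_far_right in the frame of slab above -0.1445 m and angle between the x axis of wedge_far_right and the y axis of slab, either way round below 0.07 rad and x of wedge_far_right in the frame of slab between 0.03 and 0.054 m))), for 0.2 s.
3. the corner is pressed again with the fingers and bears on that wedge (more than 2 N on it, slab tilted by less than 0.02 rad) (contact force between the fingers and slab above 4 N and angle between slab's own z axis and vertical below 0.02 rad and (((y of wedge_near_left in the frame of slab below 0.1445 m and angle between the x axis of wedge_near_left and the y axis of slab, either way round below 0.07 rad and x of wedge_near_left in the frame of slab between -0.054 and -0.03 m) and contact force between slab and wedge_near_left above 2 N) or ((y of wedge_near_right in the frame of slab above -0.1445 m and angle between the x axis of wedge_near_right and the y axis of slab, either way round below 0.07 rad and x of wedge_near_right in the frame of slab between -0.054 and -0.03 m) and contact force between slab and wedge_near_right above 2 N) or ((y of wedge_far_left in the frame of slab below 0.1445 m and angle between the x axis of wedge_far_left and the y axis of slab, either way round below 0.07 rad and x of wedge_far_left in the frame of slab between 0.03 and 0.054 m) and contact force between slab and wedge_far_left above 2 N) or ((y of wedge_far_right in the frame of slab above -0.1445 m and angle between the x axis of wedge_far_right and the y axis of slab, either way round below 0.07 rad and x of wedge_far_right in the frame of slab between 0.03 and 0.054 m) and contact force between slab and wedge_far_right above 2 N))), for 0.2 s.
At the end, for the whole second after the job is handed in: The soft corner's wedge is home (head within 4.5 mm of the slab's edge, square within 0.07 rad, within 12 mm of its line), the other three within 10 mm of their start; slab at rest, level within 0.008 rad, within 12 mm of its start; balance within 15 mm of the slab's middle (linear speed of slab below 0.01 m/s and angle between slab's own z axis and vertical below 0.008 rad and distance of slab from where it was at the start of the episode below 0.012 m and (((y of wedge_near_left in the frame of slab below 0.1445 m and angle between the x axis of wedge_near_left and the y axis of slab, either way round below 0.07 rad and x of wedge_near_left in the frame of slab between -0.054 and -0.03 m) and linear speed of wedge_near_left below 0.01 m/s and distance of each of wedge_near_right, wedge_far_left, wedge_far_right from where it was at the start of the episode below 0.01 m) or ((y of wedge_near_right in the frame of slab above -0.1445 m and angle between the x axis of wedge_near_right and the y axis of slab, either way round below 0.07 rad and x of wedge_near_right in the frame of slab between -0.054 and -0.03 m) and linear speed of wedge_near_right below 0.01 m/s and distance of each of wedge_near_left, wedge_far_left, wedge_far_right from where it was at the start of the episode below 0.01 m) or ((y of wedge_far_left in the frame of slab below 0.1445 m and angle between the x axis of wedge_far_left and the y axis of slab, either way round below 0.07 rad and x of wedge_far_left in the frame of slab between 0.03 and 0.054 m) and linear speed of wedge_far_left below 0.01 m/s and distance of each of wedge_near_left, wedge_near_right, wedge_far_right from where it was at the start of the episode below 0.01 m) or ((y of wedge_far_right in the frame of slab above -0.1445 m and angle between the x axis of wedge_far_right and the y axis of slab, either way round below 0.07 rad and x of wedge_far_right in the frame of slab between 0.03 and 0.054 m) and linear speed of wedge_far_right below 0.01 m/s and distance of each of wedge_near_left, wedge_near_right, wedge_far_left from where it was at the start of the episode below 0.01 m)) and horizontal distance between balance and slab below 0.015 m); the robot touches nothing.
It fails at once if a wedge is lifted off the bench (over 10 mm) (height (world z) of any of wedge_near_left, wedge_near_right, wedge_far_left, wedge_far_right above 0.01 m).
It fails at once if the slab is lifted (its middle over 8 mm above its rest) or shifted by more than 20 mm (height (world z) of slab above 0.028 m or distance of slab from where it was at the start of the episode above 0.02 m).
It fails at once if the balance is tipped, lifted or pushed on the slab (height (world z) of balance above 0.055 m or angle between balance's own z axis and vertical above 0.15 rad or horizontal distance between balance and slab above 0.02 m).
It fails at once if a bystander is knocked over, lifted or moved by more than 30 mm (distance of any of bottle, jar, beaker, weight from where it was at the start of the episode above 0.03 m or angle between any of bottle, jar, beaker, weight's own z axis and vertical above 0.4 rad).
It also fails if it takes over 61 s, if anything falls off the work surface, if the arm or the gripper's body presses on something with over 40 N, if the wrist force passes 120 N, or if a joint passes its speed limit or range.

## Working session

There is one attempt and no reset: what is moved stays moved. The work goes in short steps, Python scripts to look and compute and a tool call to move; the robot and the scene stay as the last step left them, time stands still between calls to the robot, and variables do not carry over. Pictures are saved under pics/ and viewed, at most 10 in all, crops included, and the job is handed in when it is done.

Besides the shell and the picture viewer there is one more tool, called after "Request:" as name(argument=value, ...), one argument or row to a line, values as JSON. step_arm: Moves the arm, as the interface text tells. Its arguments: {"type":"object","properties":{"rows":{"type":"array"}},"required":["rows"]}

```bash
mkdir -p pics; python3 - <<'E'
from bench import *
import cv2,numpy as np,pickle
s=sense();print(s['t'],s['ee_pos'],s['tool_rot'],s['force'],s['grip_width'])
d={n:grab_frame(n) for n in("scene","side","wrist")}
pickle.dump(d,open('f0.pkl','wb'))
for n in d:
    print(n,d[n]['camera_matrix'],d[n]['extrinsics'])
    cv2.imwrite(f'pics/{n}0.png',cv2.resize(d[n]['pixels'][...,::-1],None,fx=1.5,fy=1.5,interpolation=cv2.INTER_CUBIC))
E
```

```text
0.0 [0.24030917 0.521799   0.23783627] [[-9.08218911e-01  4.18494142e-01 -1.03040131e-03]
 [ 4.18495260e-01  9.08217921e-01 -1.38770758e-03]
 [ 3.55081439e-04 -1.69156033e-03 -9.99998506e-01]] [-0.6667593  -0.02136179 -0.1221526 ] 0.08835393903275301
scene [[440.51241479   0.         258.20929828]
 [  0.         440.51241479 188.378284  ]
 [  0.           0.           1.        ]] [[ 0.33870134  0.94086685  0.00713937 -0.18828126]
 [-0.55879822  0.19504468  0.80604101  0.23412312]
 [ 0.75698478 -0.27699664  0.59181662 -1.79157202]
 [ 0.          0.          0.          1.        ]]
side [[370.56849243   0.         259.2948803 ]
 [  0.         370.56849243 188.87199586]
 [  0.           0.           1.        ]] [[-0.99105838 -0.13316519 -0.00838517  0.54083929]
 [ 0.0901041  -0.71428565  0.69402973 -0.11685223]
 [-0.09841     0.68706844  0.71989751 -0.98174014]
 [ 0.          0.          0.          1.        ]]
wrist [[297.31863964   0.         246.8131348 ]
 [  0.         297.31863964 191.34363805]
 [  0.           0.           1.        ]] [[ 0.4181294   0.90838631 -0.00145366 -0.57617758]
 [-0.87389577  0.40181562 -0.273588    0.03707156]
 [-0.24793949  0.11566553  0.96184588 -0.38910796]
 [ 0.          0.          0.          1.        ]]
```

View pics/scene0.png

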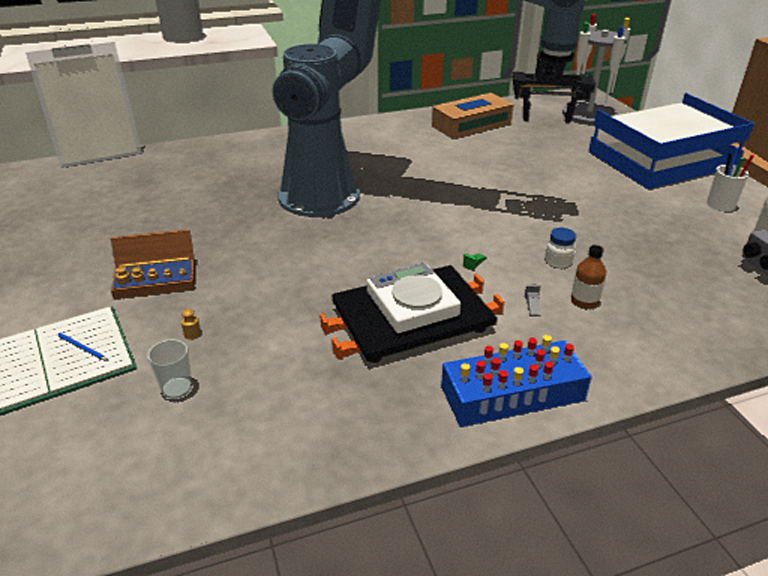

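View pics/side0.png

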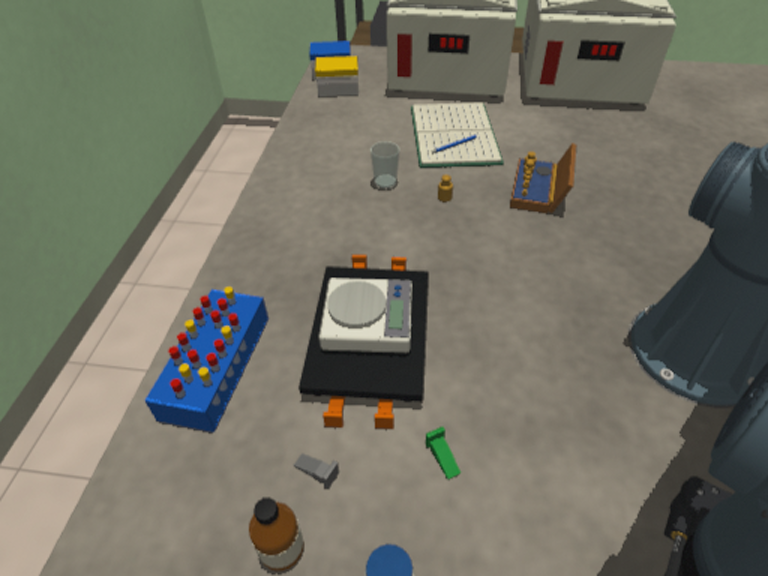

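The scene view shows the slab with the balance. The orange wedges are at (325,322), (345,348), (478,285) and (494,304); the side view has them at (334,412), (384,415), (360,262) and (399,264). The green one at (442,452) and the grey one at (317,468) are decoys. I'll enlarge a crop for precise corners.

```bash
cat > h.py <<'E'
import numpy as np,cv2,pickle
def bp(f,uv,z):
    K,E=f['camera_matrix'],f['extrinsics'];R,t=E[:3,:3],E[:3,3]
    c=-R.T@t;o=[]
    for u,v in uv:
        r=np.array([(u-K[0,2])/K[0,0],-(v-K[1,2])/K[1,1],-1.]);w=R.T@r
        o.append(c+w*(z-c[2])/w[2])
    return np.array(o)
def pj(f,P):
    K,E=f['camera_matrix'],f['extrinsics'];c=np.atleast_2d(P)@E[:3,:3].T+E[:3,3]
    return np.c_[K[0,2]+K[0,0]*c[:,0]/-c[:,2],K[1,2]-K[1,1]*c[:,1]/-c[:,2]]
E
python3 - <<'E'
from h import *
d=pickle.load(open('f0.pkl','rb'))
f=d['side']
P=bp(f,np.array([(302,390),(424,398),(429,271),(322,268)])/1.5,.04);print("slab FL NL NR FR\n",P.round(4))
print([np.linalg.norm(P[i]-P[(i+1)%4]).round(3) for i in range(4)],P.mean(0))
g=f['pixels'][165:295,190:295,::-1]
a=cv2.resize(g,None,fx=4.5,fy=4.5,interpolation=cv2.INTER_CUBIC)
cv2.imwrite('pics/sc.png',a)
for n in('side','scene'):
    f=d[n];h=cv2.cvtColor(f['pixels'],cv2.COLOR_RGB2HSV)
    m=cv2.inRange(h,(3,170,120),(14,255,255))
    k,l,st,ce=cv2.connectedComponentsWithStats(m)
    for s,c in zip(st[1:],ce[1:]):
        if 12<s[4]<400: print(n,s,c.round(1),bp(f,[c],.02)[0].round(3))
E
```

```text
slab FL NL NR FR
 [[ 0.6585  0.1957  0.04  ]
 [ 0.465   0.1856  0.04  ]
 [ 0.4808 -0.0971  0.04  ]
 [ 0.6867 -0.0796  0.04  ]]
[np.float64(0.194), np.float64(0.283), np.float64(0.207), np.float64(0.277)] [0.57276526 0.05114619 0.04      ]
side [235 170   9   2  18] [239.  170.5] [ 0.627 -0.143  0.02 ]
side [261 172  10   2  18] [265.7 172.6] [ 0.546 -0.144  0.02 ]
side [235 175   8   4  30] [238.7 176.5] [ 0.623 -0.117  0.02 ]
side [261 176   9   4  26] [265.  177.8] [ 0.545 -0.122  0.02 ]
side [216 266  13  12 119] [222.8 271.8] [0.605 0.209 0.02 ]
side [250 268  12  11 111] [256.  273.2] [0.526 0.202 0.02 ]
scene [390 175  10   9  48] [394.8 178.1] [0.557 0.492 0.02 ]
scene [316 183   6   5  14] [318.8 184.9] [0.507 0.231 0.02 ]
scene [312 187   8   6  26] [315.3 189.5] [0.527 0.208 0.02 ]
scene [330 196   6   6  16] [332.2 198.6] [0.589 0.238 0.02 ]
scene [324 201   9   6  34] [328.  203.3] [0.606 0.214 0.02 ]
scene [213 209  17  10  72] [221.1 213.7] [ 0.545 -0.116  0.02 ]
scene [221 225  17   9  75] [229.2 229.4] [ 0.621 -0.113  0.02 ]
```

View pics/sc.png

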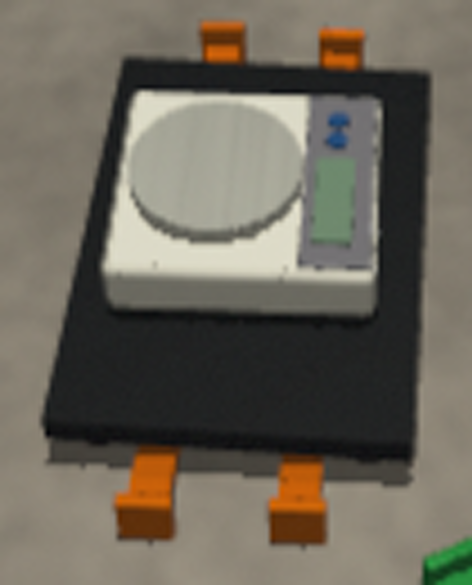

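The crop shows the slab's top corners at (124,58) and (430,73), and its lower front corners at (45,435) and (412,457). The four orange heads are flush with its long edges, left ones at (147,515) and (298,518), right ones at (223,35) and (342,42).

```bash
python3 - <<'E'
from h import *
from scipy.optimize import least_squares
d=pickle.load(open('f0.pkl','rb'));f=d['side']
c=lambda L:np.array(L)/4.5+[190,165]-.4
obs=c([(124,58),(430,73),(45,435),(412,457)])
L=np.array([(.1,-.14,.04),(-.1,-.14,.04),(.1,.14,.02),(-.1,.14,.02)])
def T(p,L):
    a=p[2];R=np.array([[np.cos(a),-np.sin(a),0],[np.sin(a),np.cos(a),0],[0,0,1]]);return np.atleast_2d(L)@R.T+[p[0],p[1],0]
r=least_squares(lambda p:(pj(f,T(p,L))-obs).ravel(),[.57,.05,0]);p=r.x
print(p,r.fun.round(1));np.save('slab.npy',p)
# scene check
print('scene corners x1.5',(pj(d['scene'],T(p,np.array([(.1,.14,.04),(.1,-.14,.04),(-.1,-.14,.04),(-.1,.14,.04)])))*1.5).round(0))
inv=lambda P:np.c_[T([0,0,-p[2]],P-[p[0],p[1],0])]
for n,uv,z in [('FL base out',[(122,537),(173,540)],0),('NL',[(274,541),(325,543)],0),('FR top out',[(201,22),(246,25)],.034),('NR',[(320,30),(364,33)],.034)]:
    P=bp(f,c(uv),z);print(n,P.round(4).tolist(),'slab',inv(P).round(4).tolist())
for k,q in dict(NL=(-.075,.115,.04),NR=(-.075,-.115,.04),FL=(.075,.115,.04),FR=(.075,-.115,.04)).items():print(k,T(p,q).round(4))
E
```

```text
[0.57523143 0.04393443 0.05349097] [-0.3 -1.3  0.3 -1.2 -0.3  0.6  0.3  1. ]
scene corners x1.5 [[496. 318.]
 [365. 354.]
 [330. 294.]
 [450. 265.]]
FL base out [[0.617, 0.2315, 0.0], [0.5899, 0.2298, 0.0]] slab [[0.0518, 0.1851, 0.0], [0.0246, 0.1848, 0.0]]
NL [[0.5368, 0.2235, -0.0], [0.5099, 0.2212, 0.0]] slab [[-0.0288, 0.1814, -0.0], [-0.0557, 0.1805, 0.0]]
FR top out [[0.6387, -0.1313, 0.034], [0.6085, -0.1321, 0.034]] slab [[0.054, -0.1784, 0.034], [0.0238, -0.1776, 0.034]]
NR [[0.5591, -0.1335, 0.034], [0.5299, -0.1342, 0.034]] slab [[-0.0256, -0.1763, 0.034], [-0.0548, -0.1755, 0.034]]
NL [[0.4942 0.1548 0.04  ]]
NR [[ 0.5065 -0.0749  0.04  ]]
FL [[0.644  0.1628 0.04  ]]
FR [[ 0.6563 -0.0669  0.04  ]]
```

Request:
step_arm(
  rows=[
    [[0,0,6.93,0,0,0,-1],[0,0,6.93,0,0,0,-1],[0,0,6.93,0,0,0,-1],[0,0,6.93,0,0,0,-1],[0,0,6.93,0,0,0,-1],[0,0,6.93,0,0,0,-1],[0,0,6.93,0,0,0,-1],[0,0,6.93,0,0,0,-1],[0,0,6.93,0,0,0,-1],[0,0,0,-0.0345,0.0213,0,-1],[0,0,0,-0.0345,0.0213,0,-1],[0,0,0,-0.0345,0.0213,0,-1],[0,0,0,-0.0345,0.0213,0,-1],[0,0,0,-0.0345,0.0213,0,-1],[0,0,0,-0.0345,0.0213,0,-1],[0,0,0,-0.0345,0.0213,0,-1],[0,0,0,-0.0345,0.0213,0,-1],[0,0,0,-0.0345,0.0213,0,-1],[0,0,0,-0.0345,0.0213,0,-1],[0,0,0,-0.0345,0.0213,0,-1]],
  ],
)

```text
t: 1.82
ee_pos: [0.4944, 0.1532, 0.2387]
tool_rot: [[-0.05, 0.999, -0.0], [0.999, 0.05, 0.0], [0.0, -0.0, -1.0]]
force: [0.9, 1.1, 0.1]
grip_width: 0.0002
grip_force: 0.0
```

Request:
step_arm(
  rows=[
    [[0,0,0,0,0,0.036,-1],[0,0,0,0,0,0.036,-1],[0,0,0,0,0,0.036,-1],[0,0,0,0,0,0.036,-1],[0,0,0,0,0,0.036,-1],[0,0,0,0,0,0.006,-1],[0,0,0,0,0,0.006,-1],[0,0,0,0,0,0.004,-1],[0,0,0,0,0,0.001,-1],[0,0,0,0,0,0,-1],[0,0,0,0,0,0,-1]],
  ],
)

```text
t: 2.73
ee_pos: [0.4952, 0.1552, 0.0435]
tool_rot: [[-0.051, 0.999, 0.003], [0.999, 0.051, 0.0], [0.0, 0.003, -1.0]]
force: [-0.2, -0.4, 0.0]
grip_width: 0.0003
grip_force: 0.0
```

Request:
step_arm(
  rows=[
    [[0,0,0,0,0,0.001,-1],[0,0,0,0,0,0.001,-1],[0,0,0,0,0,0,-1]],
  ],
)

```text
t: 2.98
ee_pos: [0.4942, 0.1551, 0.0402]
tool_rot: [[-0.05, 0.999, 0.001], [0.999, 0.05, 0.0], [0.0, 0.001, -1.0]]
force: [0.9, -0.0, 2.6]
grip_width: 0.0002
grip_force: 1.0
```

Request:
step_arm(
  rows=[
    [[0,0,0,0,0,0.001,-1],[0,0,0,0,0,0.001,-1],[0,0,0,0,0,0,-1]],
  ],
)

```text
t: 3.23
ee_pos: [0.494, 0.1552, 0.0385]
tool_rot: [[-0.05, 0.999, 0.0], [0.999, 0.05, 0.0], [0.0, 0.0, -1.0]]
force: [-3.2, 0.5, 9.5]
grip_width: 0.0002
grip_force: 4.8
```

Request:
step_arm(
  rows=[
    [[0,0,0,0,0,0.001,-1],[0,0,0,0,0,0.001,-1],[0,0,0,0,0,0,-1]],
  ],
)

```text
t: 3.48
ee_pos: [0.4938, 0.1554, 0.0366]
tool_rot: [[-0.051, 0.999, -0.0], [0.999, 0.051, 0.0], [0.0, -0.0, -1.0]]
force: [-4.5, -0.0, 12.1]
grip_width: 0.0005
grip_force: 5.9
```

Request:
step_arm(
  rows=[
    [[0,0,0,0,0,0.001,-1],[0,0,0,0,0,0.001,-1],[0,0,0,0,0,0,-1],[0,0,0,0,0,0,-1]],
  ],
)

```text
t: 3.82
ee_pos: [0.4936, 0.1555, 0.0349]
tool_rot: [[-0.051, 0.999, -0.0], [0.999, 0.051, 0.0], [0.0, -0.0, -1.0]]
force: [-7.5, 0.6, 14.6]
grip_width: 0.0002
grip_force: 7.2
```

```bash
python3 - <<'E'
from bench import *
import cv2,pickle
s=sense();print(s['t'],s['ee_pos'],s['force'],s['qvel'])
f=grab_frame('side');pickle.dump(f,open('f1.pkl','wb'))
a=cv2.resize(f['pixels'][165:295,190:295,::-1],None,fx=4.5,fy=4.5,interpolation=cv2.INTER_CUBIC)
cv2.imwrite('pics/press1.png',a)
E
```

```text
3.8167 [0.49363982 0.15549583 0.03492588] [-7.4740189   0.63152799 14.58134062] [-6.01422963e-04 -1.97724260e-03  1.17205472e-03  3.83548066e-04
  9.93511314e-05 -2.08316798e-03]
```

View pics/press1.png

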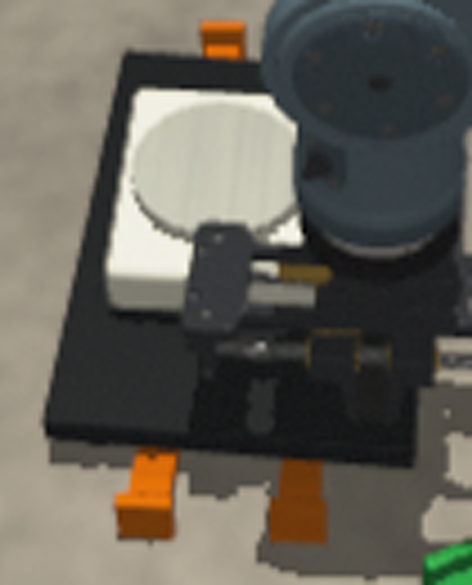

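The near-left corner is the soft one. It gave about 5 mm: the slab's near-left corner went from (412,457) to (412,465), and the far-right corner rose from (124,58) to (127,50). Next I'll lift off and check the clearance around the near-left head.

Request:
step_arm(
  rows=[
    [[0,0,0,0,0,-0.003,-1],[0,0,0,0,0,-0.004,-1],[0,0,0,0,0,-0.02,-1],[0,0,0,0,0,-0.035,-1],[0,0,0,0,0,-0.035,-1],[0,0,0,0,0,0,-1]],
  ],
)

```text
t: 4.37
ee_pos: [0.498, 0.1555, 0.1373]
tool_rot: [[-0.051, 0.999, 0.011], [0.999, 0.051, 0.001], [0.0, 0.011, -1.0]]
force: [1.2, 0.7, 0.5]
grip_width: 0.0001
grip_force: 0.0
```

```bash
python3 - <<'E'
from bench import *
from h import *
s=sense();print(s['ee_pos'],s['force'])
d=pickle.load(open('f0.pkl','rb'))
S=lambda uv,z:bp(d['scene'],np.array(uv)/1.5,z).round(3).tolist()
D=lambda uv,z:bp(d['side'],np.array(uv)/1.5,z).round(3).tolist()
print('jar,bottle base front',S([(561,268),(588,307)],0))
print('green',D([(427,432),(444,430)],.034),D([(456,474),(440,474)],.004),'grey',D([(335,470),(324,485),(297,464)],.02))
f=grab_frame('side')
cv2.imwrite('pics/after1.png',cv2.resize(f['pixels'][220:384,160:330,::-1],None,fx=3.5,fy=3.5,interpolation=cv2.INTER_CUBIC))
E
```

```text
[0.49803443 0.15553689 0.13733543] [1.19272007 0.652423   0.51046471]
jar,bottle base front [[0.513, 0.442, 0.0], [0.658, 0.418, -0.0]]
green [[0.455, 0.24, 0.034], [0.43, 0.234, 0.034]] [[0.407, 0.286, 0.004], [0.431, 0.29, 0.004]] grey [[0.583, 0.311, 0.02], [0.594, 0.335, 0.02], [0.641, 0.309, 0.02]]
```

View pics/after1.png

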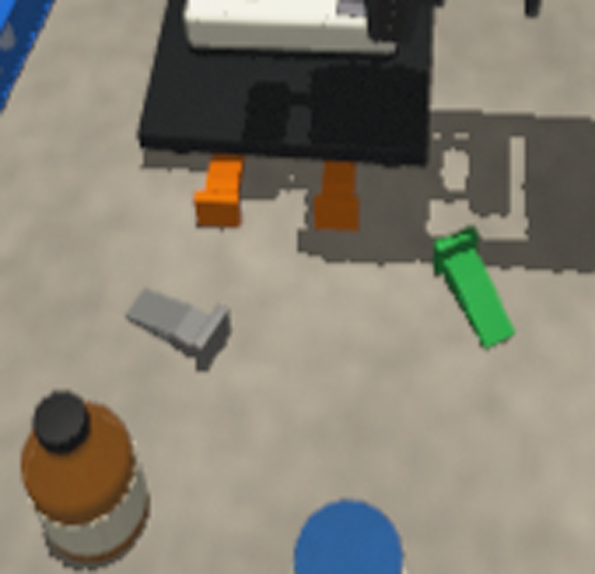

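The near-left head is at (337,200) in the crop, with free bench behind it. The nearest object is the green decoy at (460,245), well to the side. I'll move behind the head and lower.

Request:
step_arm(
  rows=[
    [[0,0,0,0.03,0.011,0,-1],[0,0,0,0.03,0.011,0,-1],[0,0,0,0.03,0.011,0,-1],[0,0,0,0,0,0,-1],[0,0,0,0,0,0.03,-1],[0,0,0,0,0,0.03,-1],[0,0,0,0,0,0.03,-1],[0,0,0,0,0,0.02,-1],[0,0,0,0,0,0.013,-1],[0,0,0,0,0,0,-1],[0,0,0,0,0,0,-1]],
  ],
)

```text
t: 5.33
ee_pos: [0.5215, 0.2462, 0.0069]
tool_rot: [[-0.05, 0.999, -0.002], [0.999, 0.05, -0.001], [-0.0, -0.002, -1.0]]
force: [-0.5, 0.7, 0.5]
grip_width: 0.0004
grip_force: 0.0
```

Request:
step_arm(
  rows=[
    [[0,0,0,0,0,-0.005,-1],[0,0,0,-0.005,0,0,-1],[0,0,0,-0.004,0,0,-1],[0,0,0,-0.004,0,0,-1],[0,0,0,-0.003,0,0,-1],[0,0,0,-0.003,0,0,-1],[0,0,0,-0.003,0,0,-1],[0,0,0,-0.003,0,0,-1],[0,0,0,-0.003,0,0,-1],[0,0,0,-0.003,0,0,-1],[0,0,0,-0.003,0,0,-1],[0,0,0,-0.003,0,0,-1],[0,0,0,-0.002,0,0,-1],[0,0,0,0,0,0,-1]],
  ],
)

```text
t: 6.5
ee_pos: [0.5241, 0.2071, 0.0126]
tool_rot: [[-0.05, 0.999, -0.0], [0.999, 0.05, -0.0], [-0.0, -0.0, -1.0]]
force: [-0.5, 1.0, -0.6]
grip_width: 0.0006
grip_force: 0.0
```

```bash
python3 - <<'E'
from bench import *
import cv2
s=sense();print(s['ee_pos'],s['force'])
f=grab_frame('side')
cv2.imwrite('pics/push1.png',cv2.resize(f['pixels'][210:310,180:310,::-1],None,fx=5,fy=5,interpolation=cv2.INTER_CUBIC))
E
```

```text
[0.52408524 0.20714712 0.01259401] [-0.47315172  0.99434462 -0.60195625]
```

View pics/push1.png

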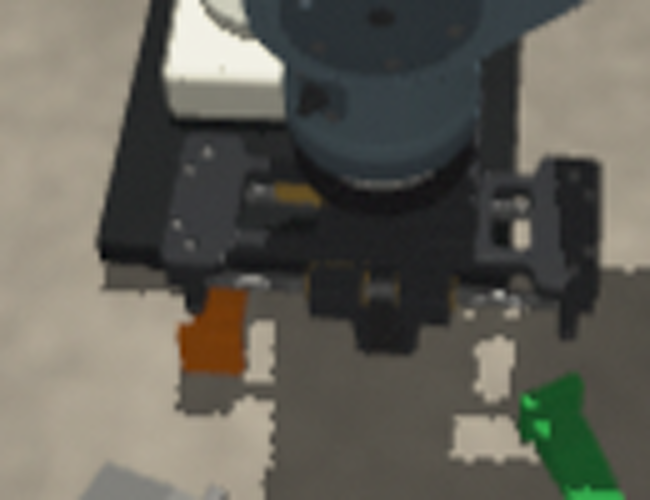

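The view shows the gripper over the slab edge and hiding the near-left wedge. The far-left wedge at (213,335) is untouched. I'll go on pushing gently and watch the force.

Request:
step_arm(
  rows=[
    [[0,0,0,-0.002,0,0,-1],[0,0,0,-0.002,0,0,-1],[0,0,0,-0.001,0,0,-1],[0,0,0,0,0,0,-1]],
  ],
)

```text
t: 6.88
ee_pos: [0.5244, 0.2024, 0.0127]
tool_rot: [[-0.05, 0.999, -0.0], [0.999, 0.05, -0.0], [-0.0, -0.0, -1.0]]
force: [-0.2, 0.3, 0.3]
grip_width: 0.0008
grip_force: 0.0
```

Request:
step_arm(
  rows=[
    [[0,0,0,-0.001,0,0,-1],[0,0,0,0,0,0,-1]],
  ],
)

```text
t: 7.05
ee_pos: [0.5244, 0.2015, 0.0127]
tool_rot: [[-0.05, 0.999, -0.0], [0.999, 0.05, -0.0], [-0.0, -0.0, -1.0]]
force: [-0.8, 0.2, -0.4]
grip_width: 0.0002
grip_force: 0.0
```

Request:
step_arm(
  rows=[
    [[0,0,0,-0.001,0,0,-1],[0,0,0,-0.001,0,0,-1],[0,0,0,0,0,0,-1]],
  ],
)

```text
t: 7.3
ee_pos: [0.5245, 0.2007, 0.0128]
tool_rot: [[-0.05, 0.999, 0.0], [0.999, 0.05, 0.002], [0.002, 0.0, -1.0]]
force: [-0.8, 6.3, 0.2]
grip_width: 0.0008
grip_force: 2.9
```

Request:
step_arm(
  rows=[
    [[0,0,0,-0.001,0,0,-1],[0,0,0,0,0,0,-1]],
  ],
)

```text
t: 7.47
ee_pos: [0.5245, 0.2006, 0.0128]
tool_rot: [[-0.05, 0.999, 0.001], [0.999, 0.05, 0.003], [0.003, 0.001, -1.0]]
force: [-0.8, 9.7, -0.5]
grip_width: 0.0002
grip_force: 5.1
```

Request:
step_arm(
  rows=[
    [[0,0,0,-0.001,0,0,-1],[0,0,0,0,0,0,-1]],
  ],
)

```text
t: 7.63
ee_pos: [0.5244, 0.2006, 0.0128]
tool_rot: [[-0.05, 0.999, 0.001], [0.999, 0.05, 0.005], [0.005, 0.001, -1.0]]
force: [0.4, 14.6, -1.2]
grip_width: 0.0001
grip_force: 7.4
```

It stopped hard at 15 N. I'll back off, lift and go above the corner.

Request:
step_arm(
  rows=[
    [[0,0,0,0.004,0,0,-1],[0,0,0,0.016,0,0,-1],[0,0,0,0.02,0,0,-1],[0,0,0,0,0,0,-1],[0,0,0,0,0,-0.03,-1],[0,0,0,0,0,-0.03,-1],[0,0,0,0,0,-0.03,-1],[0,0,0,0,0,-0.03,-1],[0,0,0,-0.027,-0.0113,0,-1],[0,0,0,-0.027,-0.0113,0,-1],[0,0,0,-0.027,-0.0113,0,-1],[0,0,0,0,0,0,-1],[0,0,0,0,0,0,-1]],
  ],
)

```text
t: 8.72
ee_pos: [0.4927, 0.1535, 0.1329]
tool_rot: [[-0.048, 0.999, 0.0], [0.999, 0.048, -0.0], [-0.0, 0.0, -1.0]]
force: [-0.5, -0.4, 0.6]
grip_width: 0.0005
grip_force: 0.0
```

```bash
python3 - <<'E'
from bench import *
import cv2
f=grab_frame('side')
cv2.imwrite('pics/home1.png',cv2.resize(f['pixels'][210:310,180:310,::-1],None,fx=5,fy=5,interpolation=cv2.INTER_CUBIC))
E
```

```text
(no output)
```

View pics/home1.png

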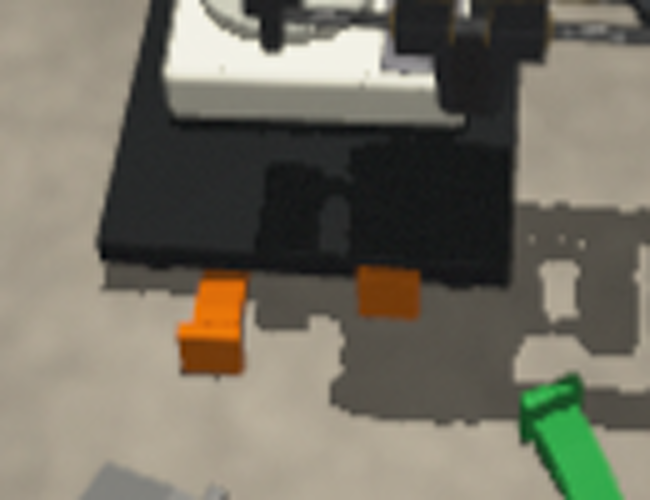

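The near-left head lies flat against the slab's edge at (388,292), and the slab hasn't shifted. Now I'll press the corner again.

Request:
step_arm(
  rows=[
    [[0,0,0,0,0,0.035,-1],[0,0,0,0,0,0.035,-1],[0,0,0,0,0,0.01,-1],[0,0,0,0,0,0.006,-1],[0,0,0,0,0,0.003,-1],[0,0,0,0,0,0.002,-1],[0,0,0,0,0,0.002,-1],[0,0,0,0,0,0,-1],[0,0,0,0,0,0,-1]],
  ],
)

```text
t: 9.52
ee_pos: [0.4937, 0.1551, 0.0407]
tool_rot: [[-0.051, 0.999, 0.002], [0.999, 0.051, 0.0], [0.0, 0.002, -1.0]]
force: [-1.0, 0.2, -0.4]
grip_width: 0.0003
grip_force: 0.0
```

Request:
step_arm(
  rows=[
    [[0,0,0,0,0,0.001,-1],[0,0,0,0,0,0.001,-1],[0,0,0,0,0,0,-1],[0,0,0,0,0,0,-1]],
  ],
)

```text
t: 9.85
ee_pos: [0.4936, 0.1552, 0.039]
tool_rot: [[-0.05, 0.999, 0.002], [0.999, 0.05, 0.0], [0.0, 0.002, -1.0]]
force: [-2.4, 1.2, 8.7]
grip_width: 0.0004
grip_force: 4.3
```

Request:
step_arm(
  rows=[
    [[0,0,0,0,0,0.001,-1],[0,0,0,0,0,0,-1],[0,0,0,0,0,0,-1]],
  ],
)

```text
t: 10.1
ee_pos: [0.4936, 0.1552, 0.0387]
tool_rot: [[-0.051, 0.999, 0.001], [0.999, 0.051, 0.0], [0.0, 0.001, -1.0]]
force: [-5.6, -0.0, 17.2]
grip_width: 0.0007
grip_force: 8.0
```

Request:
step_arm(
  rows=[
    [[0,0,0,0,0,0.001,-1],[0,0,0,0,0,0,-1],[0,0,0,0,0,0,-1]],
  ],
)

```text
t: 10.35
ee_pos: [0.4936, 0.1552, 0.0386]
tool_rot: [[-0.051, 0.999, 0.001], [0.999, 0.051, -0.0], [-0.0, 0.001, -1.0]]
force: [-10.8, -0.8, 25.3]
grip_width: 0.0005
grip_force: 12.8
```

The corner is stiff now: 25 N with hardly any give, where it gave 5 mm before. Withdrawing.

Request:
step_arm(
  rows=[
    [[0,0,0,0,0,0,-1],[0,0,0,0,0,-0.002,-1],[0,0,0,0,0,-0.005,-1],[0,0,0,0,0,-0.03,-1],[0,0,0,0,0,-0.035,-1],[0,0,0,0,0,-0.035,-1],[0,0,0,0,0,-0.035,-1],[0,0,0,0,0,-0.035,-1],[0,0,0,0,-0.03,0,-1],[0,0,0,0,-0.03,0,-1],[0,0,0,0,-0.03,0,-1],[0,0,0,0,0,0,-1],[0,0,0,0,0,0,-1],[0,0,0,0,0,0,-1]],
  ],
)

```text
t: 11.52
ee_pos: [0.4038, 0.1505, 0.2133]
tool_rot: [[-0.05, 0.999, 0.002], [0.999, 0.05, 0.0], [-0.0, 0.002, -1.0]]
force: [0.8, 0.1, 0.6]
grip_width: 0.0009
grip_force: 0.0
```

```bash
python3 - <<'E'
from bench import *
import cv2
f=grab_frame('side')
cv2.imwrite('pics/end.png',cv2.resize(f['pixels'][165:310,180:310,::-1],None,fx=4,fy=4,interpolation=cv2.INTER_CUBIC))
E
```

```text
(no output)
```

View pics/end.png

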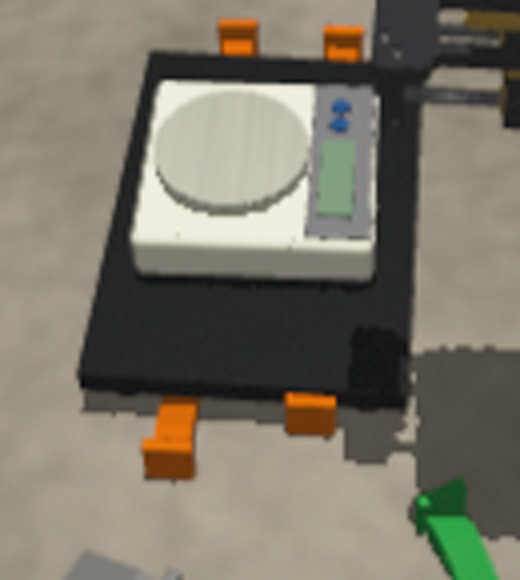

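The near-left wedge is home at (311,414), and the other three, the slab and the balance are as they were.

```bash
python3 -c "
from bench import *
print(job_done())"
```

```text
the job is handed in; nothing more can be done
None
```

The near-left corner was the soft one: I pushed its wedge home, it then gave no more than about 2 mm at 25 N on the re-press, and I handed the job in at about 11.6 s with no verdict shown.

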